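# Release a roller with the two-button stand

### The arm

A 6-joint arm with a two-finger parallel gripper is mounted at the origin on a cart in front of the work surface, level with it; the furniture and walls round the work are solid. World frame = base frame: x ahead of the robot, y to its left, z up, the work surface at z = 0. Lengths are in m, angles in rad, forces in N, time in s.
With the tool pointing down it reaches from about 0.275 to 0.85 m from the base axis. Payload 19 kg.
Tool frame: the origin (TCP) lies at the very end of the fingers, on their centre line; the grasp point (between the pads) lies 19 mm behind it; z points along the fingers, y is the direction in which the jaws open and shut (so a half turn about z gives the same grasp; the last joint's range is limited). The gripper opens to 85 mm and grips with 20 to 120 N. Pads are 22 mm wide; open, the fingers measure 114 mm over their backs; the gripper's body (76 mm by 85 mm) begins 54 mm behind the grasp point. The pads swing forward as they close: fully open they stand 13 mm farther back than shut.
Start: joints at [1.117, 0.15, 1.437, -0, 1.554, -0.134], TCP at [0.181, 0.546, 0.231] pointing down, gripper open.
Joint ranges: [-2.8, 2.8], [-0.68, 2.1], [0.12, 2.68], [-1.39, 4.53], [0.16, 2.79], [-2.81, 2.81]. Speed limits (rad/s): [1.89, 1.89, 2.22, 3.01, 3.01, 3.01].

### API

Orientations are given as a unit quaternion [w, x, y, z].
In Python, from workcell import bot gives the robot as it stands.
- The arm moves only by the tool drive_tool, never from a script. Its argument "steps" is a list of rows, each a list of 7 numbers: the turn, a rotation vector about the tool's x, y, z in rad, then the shift along the tool's x, y, z in mm, then the opening, from 0 (shut) to 1 (fully open). In form: [[ax, ay, az, x, y, z, jaw], ...]. A call has 1 to 5 rows; each row shifts and turns the commanded pose from where the row before left it, along the tool's axes as they then stand; what a row does not reach is not made up. A row lasts 1/10 s, in which the tool goes at most 50 mm and 8.59 degrees, less where a joint would pass 70% of its speed; a pose out of reach is approached as far as the arm can. A call with a gripper value outside its range is refused whole. The fingers move at their own pace and stop on an object; "newtons" is the grip in N (left out, the last holds). Time passes only in rows, so rows that do not move let the fingers close. It gives the time, the measured TCP pose, the force and the opening at its end, in the units of the state.
- bot.get_obs(): the state, without advancing time (a new reading comes with each control period).
- bot.read_camera(name): name is "scene" or "top" or "wrist"; returns (picture, depth): 480x640x3 uint8, red, green, blue; 480x640 float32, m along the optical axis (not along the pixel's ray), 0 where there is no reading.
- bot.camera_model(name): a dict with "fx", "fy", "cx", "cy" (pixels), "R" (3x3) and "t" (3): a world point X has camera coordinates R X + t; the wrist camera has in their place "T_tool_cam" (4x4, takes a point from camera to tool coordinates, whose origin is the TCP and whose axes are the flange's). Camera axes: x right, y down, z forward; pixel columns grow to the right and rows downward; lengths in m; the calibration is good to about 2 mm. The wrist camera is an equidistant fisheye: a pixel r from the principal point sees the ray r / f radians off the axis. A picture is of the moment at which its call begins: read the wrist's pose just before it. camera_model takes no time and is no camera call.
- bot.job_done(): hands the job in, once; it reports no verdict.
The state is a dict: "clock": time; "qpos": joint angles; "qd": joint speeds; "effort": joint torques, N m; "ee_pos": TCP position; "eef_rot": TCP orientation; "ft_force": force on the tool from outside, world axes, zero at the start; "torque": the same for the moment, N m; "finger_gap": finger opening in m.
Only numpy, scipy, OpenCV 4.12 (cv2) and the standard library are available. Lean on these libraries where they do the work, as an engineer would, in place of code of your own. Each camera call takes 0.05 s, during which the arm holds its last target.

### The job

Let the steel roller out of the feed stand: press both green buttons fully down together, one fingertip on each, and keep both held down until the roller has rolled into the tray and come to rest there. Then let both buttons spring back up and move clear. Do not touch the roller itself, and leave the things standing around undisturbed.

Things in the scene. Friction and masses are not known exactly. Their poses are not given: they have to be found in the camera images.
- stand: Grey feed stand, fixed, base 150 x 250 mm. Origin at bench level near the middle; z up, -y down the lane, x across. Button block at y = 60 to 128 mm, flat top at z = 75 mm, a black collar (36 mm wide, 4 mm high) round each button. From it an aluminium lane 116 mm wide slopes 12 degrees down to -y into a tray at y = -45 to -107 mm. Lane walls up to 71 mm high, tray walls 45 mm.
- button_a_top (a point): Centre of the top face of the first green push button: flat round cap of 24 mm diameter, at stand x = -28 mm, y = +94 mm, top at z = 94 mm when up. It goes straight down 10 mm. The point moves with the button.
- button_b_top (a point): Centre of the top face of the second green push button, the same as the first, at stand x = +28 mm, y = +94 mm: the two are 56 mm apart, centre to centre.
- button_a (a joint): How far the first button is down, m: 0 up, 0.010 fully down. It springs back by itself; 1.5 N starts it, 5 N holds it fully down. Each button carries a green gate that stands 8 mm proud of the lane in front of the roller; pressing sinks it. Either gate alone stops the roller: it goes only when both buttons are nearly or fully down.
- button_b (a joint): The same for the second button.
- roller: Loose steel roller, a plain bar of 30 mm diameter and 108 mm length, 175 to 350 g. Origin at its centre; x runs along it. At first it lies across the lane against the two gates (centre at stand y = +33 mm, z = 61 mm; top at z = 76 mm). Released, it rolls into the tray and rocks there, at rest within 2 s.
- tray (a point): Centre of the tray at the foot of the lane, at stand y = -76 mm, z = 31 mm: about where the roller's centre comes to rest.
- tape_measure: Loose black tape measure, 37 x 80 x 69 mm, standing beside the stand; origin at the centre of its underside. To be left alone.
- bracket: Loose L-shaped metal bracket, 35 x 70 x 45 mm, beside the stand; origin at the centre of its underside. To be left alone.
- glue_bottle: Loose glue bottle with a blue nozzle, 43 mm diameter, 128 mm tall, beside the tray end of the stand; origin at the centre of its underside. To be left alone.
- bolt: Loose hex bolt lying down, 19 x 50 x 16 mm, beside the tray end of the stand; origin at the centre of its underside. To be left alone.
There are look-alikes about, which are no part of the job. Leave any red look-alike of the roller alone.

How it is judged:
By the outcome, as a careful person would: the job done as asked, in the order asked, and still so for the second after the job is handed in, with the robot touching nothing.
It also fails if it takes over 32 s, if anything falls off the work surface, if the arm or the gripper's body presses on something with over 40 N, if the wrist force passes 120 N, or if a joint passes its speed limit or range.

## Working session

There is one attempt and no reset: what is moved stays moved. The work goes in short steps, Python scripts to look and compute and a tool call to move; the robot and the scene stay as the last step left them, time stands still between calls to the robot, and variables do not carry over. Pictures are saved under pics/ and viewed, and the job is handed in when it is done.

Besides the shell and the picture viewer there is one more tool, called after "Request:" in YAML: its name, and indented under it one key for each argument. drive_tool: Moves the arm, as the interface text tells. Its arguments: {"type":"object","properties":{"steps":{"type":"array","items":{"type":"array","items":{"type":"number"}}},"newtons":{"type":"number"}},"required":["steps"]}

```bash
mkdir -p pics; ls; cat > h.py <<'E'
import numpy as np,cv2
from workcell import bot
def save(n,p): cv2.imwrite('pics/'+n+'.png',p[:,:,::-1])
E
python3 - <<'E'
from h import *
print(bot.get_obs())
for n in ['scene','top']:
    p,d=bot.read_camera(n); save(n+'0',p); np.savez(n+'0.npz',p=p,d=d); print(n,bot.camera_model(n))
E
```

```text
pics
{'clock': 0.0, 'qpos': array([ 1.11699986e+00,  1.50979814e-01,  1.43802096e+00,  2.42087684e-05,
        1.55383934e+00, -1.34037964e-01]), 'qd': array([-1.94122591e-04, -4.66056941e-04, -7.60748242e-04,  5.45400251e-04,
       -2.56303798e-04,  5.14533836e-05]), 'effort': array([ 3.54654236e-03, -7.13055325e+01, -5.70865059e+01,  1.28780671e-04,
        9.04583896e-03,  1.30618400e-04]), 'ee_pos': array([0.18066278, 0.5456113 , 0.23068401]), 'eef_rot': array([-1.92281073e-04,  1.59199180e-01,  9.87246287e-01, -5.93478338e-04]), 'ft_force': array([ 0.10556996,  0.50563099, -0.61178237]), 'torque': array([-0.04381938,  0.01243354,  0.01889809]), 'finger_gap': 0.08514987255930404}
scene {'fx': 522.1428733013038, 'fy': 522.1428733013038, 'cx': 330.6729161946509, 'cy': 239.48068676700456, 'R': array([[ 0.4809564 , -0.8766679 ,  0.01159034],
       [-0.47752183, -0.27301851, -0.83512502],
       [ 0.73529167,  0.39612408, -0.54993806]]), 't': array([-0.24657685,  0.34057604,  0.47539568])}
top {'fx': 479.4179275523244, 'fy': 479.4179275523244, 'cx': 317.9180978750669, 'cy': 244.889659162731, 'R': array([[-0.02474096, -0.99969224, -0.00181948],
       [-0.98258545,  0.02465278, -0.1841686 ],
       [ 0.18415678, -0.00276871, -0.98289298]]), 't': array([0.01347731, 0.56978187, 0.84151792])}
```

View pics/scene0.png

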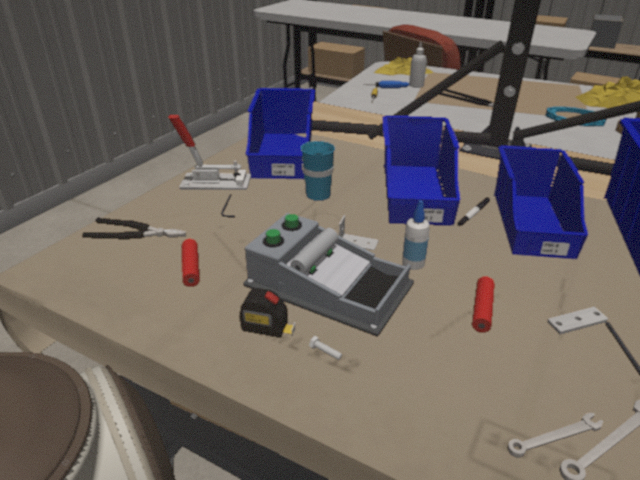

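View pics/top0.png

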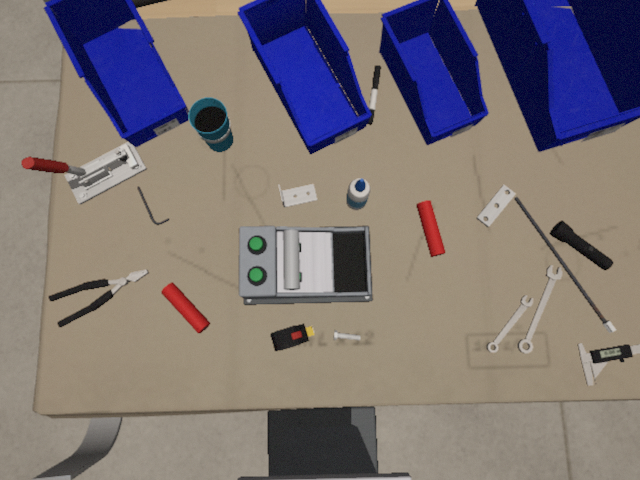

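The scene view shows the stand with the two green buttons at about (291,222) and (273,238). In the top view they are at (257,244) and (257,275), and the lane runs right, towards world -y. Next I measure them.

```bash
cat >> h.py <<'E'
def ray(n,u,v):
    m=bot.camera_model(n); R=np.array(m['R']);t=np.array(m['t'])
    return -R.T@t, R.T@np.array([(u-m['cx'])/m['fx'],(v-m['cy'])/m['fy'],1.])
def onz(n,u,v,z):
    o,d=ray(n,u,v); return o+d*(z-o[2])/d[2]
def blobs(p,lo,hi,amin=60):
    m=cv2.inRange(cv2.cvtColor(p,cv2.COLOR_RGB2HSV),lo,hi)
    k,l,s,c=cv2.connectedComponentsWithStats(m)
    return [(s[i],c[i],l==i) for i in range(1,k) if s[i][4]>=amin]
E
python3 - <<'E'
from h import *
for n in ['top','scene']:
    f=np.load(n+'0.npz');p,d=f['p'],f['d']
    for s,c,m in blobs(p,(45,90,40),(80,255,255),20):
        m2=m&(d>0)
        v,u=np.nonzero(m2); z=d[m2]
        cm=bot.camera_model(n);R=np.array(cm['R']);t=np.array(cm['t'])
        P=np.c_[(u-cm['cx'])/cm['fx']*z,(v-cm['cy'])/cm['fy']*z,z]-t
        W=P@R
        top=W[W[:,2]>np.percentile(W[:,2],95)-.006]
        print(n,s,c.round(1),'z95',np.percentile(W[:,2],95).round(4),'topmean',top.mean(0).round(4),'top mid',((top.min(0)+top.max(0))/2).round(4),'size',np.ptp(top,0).round(3),'onz',onz(n,*c,.094).round(4))
E
python3 - <<'E'
import cv2
a=cv2.imread('pics/top0.png')[215:315,225:385]
cv2.imwrite('pics/topcrop.png',cv2.resize(a,None,fx=5,fy=5,interpolation=cv2.INTER_CUBIC))
E
```

```text
top [249 237  14  14 162] [255.7 243.5] z95 0.0956 topmean [0.5688 0.1109 0.0935] top mid [0.5689 0.1113 0.0939] size [0.022 0.022 0.008] onz [0.5676 0.11   0.094 ]
top [249 268  14  14 159] [255.8 274.5] z95 0.0953 topmean [0.5128 0.111  0.0931] top mid [0.5131 0.1107 0.0929] size [0.022 0.023 0.006] onz [0.5121 0.1099 0.094 ]
scene [285 215  13  13 139] [291.3 220.7] z95 0.0939 topmean [0.5654 0.1062 0.0922] top mid [0.5672 0.1077 0.0917] size [0.022 0.022 0.007] onz [0.5571 0.1008 0.094 ]
scene [266 230  14  14 161] [272.8 236.2] z95 0.0943 topmean [0.5099 0.1065 0.0924] top mid [0.5112 0.1077 0.092 ] size [0.022 0.022 0.007] onz [0.5022 0.1008 0.094 ]
scene [310 266   5   7  20] [312.6 268.9] z95 0.0507 topmean [0.512  0.0334 0.0483] top mid [0.5126 0.0338 0.048 ] size [0.011 0.004 0.006] onz [0.4582 0.0015 0.094 ]
```

View pics/topcrop.png

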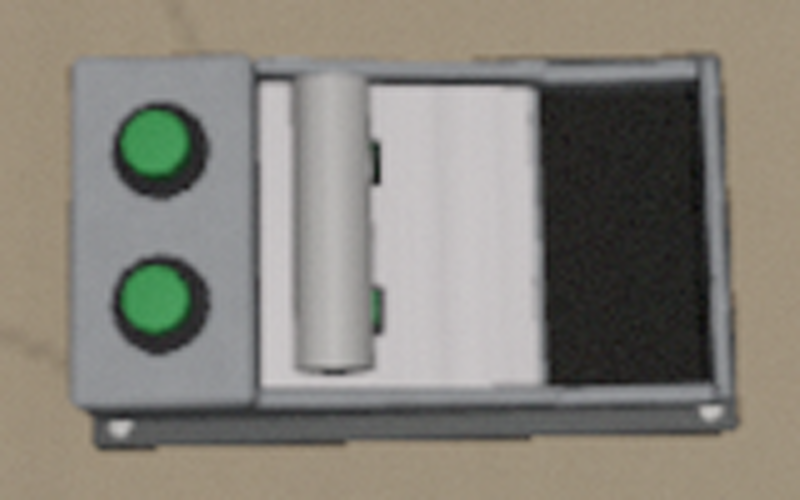

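Both views agree: the buttons are 56 mm apart, at z≈0.094. The midpoint is ≈(0.540, 0.110) and the button axis lies along world x. I turn the tool first (+1.251 rad about tool z, so that tool y = world +x), then travel high.

Request:
drive_tool:
  steps:
    - [0,0,0.139,0,0,0,0.49]
    - [0,0,0.139,0,0,0,0.49]
    - [0,0,0.139,0,0,0,0.49]
    - [0,0,0.139,0,0,0,0.49]
    - [0,0,0.139,0,0,0,0.49]
  newtons: 40

```text
clock: 0.6
ee_pos: [0.1807, 0.5457, 0.2309]
eef_rot: [0.0, 0.488, 0.873, -0.0]
ft_force: [0.4, -0.4, -0.4]
finger_gap: 0.0419
```

Request:
drive_tool:
  steps:
    - [0,0,0.139,0,0,0,0.49]
    - [0,0,0.139,0,0,0,0.49]
    - [0,0,0.139,0,0,0,0.49]
    - [0,0,0.139,0,0,0,0.49]
    - [0,0,0,0,0,0,0.49]

```text
clock: 1.1
ee_pos: [0.1807, 0.5457, 0.231]
eef_rot: [0.0, 0.708, 0.706, -0.0]
ft_force: [-0.1, -0.3, 0.5]
finger_gap: 0.0419
```

Request:
drive_tool:
  steps:
    - [0,0,0,-25,20,0,0.49]
    - [0,0,0,-35,29,0,0.49]
    - [0,0,0,-35,29,0,0.49]
    - [0,0,0,-35,29,0,0.49]
    - [0,0,0,-35,29,0,0.49]

```text
clock: 1.6
ee_pos: [0.3174, 0.3793, 0.2312]
eef_rot: [0.0, 0.705, 0.709, -0.0]
ft_force: [0.9, -0.2, 0.3]
finger_gap: 0.0419
```

Request:
drive_tool:
  steps:
    - [0,0,0,-35,29,0,0.49]
    - [0,0,0,-35,29,0,0.49]
    - [0,0,0,-35,29,0,0.49]
    - [0,0,0,-35,29,0,0.49]
    - [0,0,0,-25,20,0,0.49]

```text
clock: 2.1
ee_pos: [0.454, 0.2135, 0.2312]
eef_rot: [0.0, 0.706, 0.708, -0.0]
ft_force: [0.4, 0.9, 0.1]
finger_gap: 0.042
```

Request:
drive_tool:
  steps:
    - [0,0,0,-33,28,0,0.49]
    - [0,0,0,-32,28,0,0.49]
    - [0,0,0,-25,20,15,0.49]
    - [0,0,0,-13,10,25,0.49]
    - [0,0,0,0,0,15,0.49]

```text
clock: 2.6
ee_pos: [0.5392, 0.111, 0.1741]
eef_rot: [-0.001, 0.706, 0.708, -0.001]
ft_force: [-0.1, 0.5, -0.2]
finger_gap: 0.0414
```

```bash
python3 - <<'E'
from h import *
o=bot.get_obs();print(o['ee_pos'],o['eef_rot'],o['ft_force'])
p,d=bot.read_camera('top');save('top1',cv2.resize(p[180:330,200:400],None,fx=4,fy=4))
p,d=bot.read_camera('wrist');save('wrist1',p)
p,d=bot.read_camera('scene');save('scene1',cv2.resize(p[150:350,200:450],None,fx=3,fy=3))
print(bot.camera_model('wrist'))
E
```

```text
[0.53918914 0.11104587 0.17414883] [-5.24048891e-04  7.06358466e-01  7.07853519e-01 -9.15641300e-04] [-0.12555855  0.46998455 -0.17997798]
{'fx': 371.64829954431775, 'fy': 371.64829954431775, 'cx': 317.40299878048427, 'cy': 247.51594389860628, 'T_tool_cam': array([[-4.85211295e-04, -9.62512992e-01, -2.71235145e-01,
         6.90625682e-02],
       [ 9.99998794e-01, -8.67170876e-04,  1.28837479e-03,
         3.38477652e-05],
       [-1.47528470e-03, -2.71234193e-01,  9.62512252e-01,
        -1.42173857e-01],
       [ 0.00000000e+00,  0.00000000e+00,  0.00000000e+00,
         1.00000000e+00]])}
```

View pics/wrist1.png

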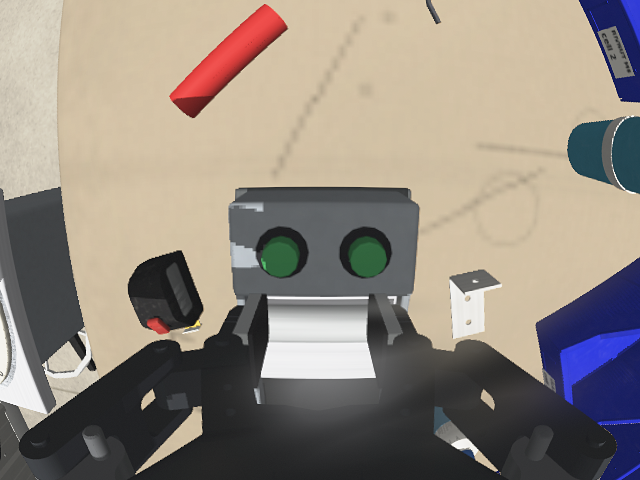

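View pics/scene1.png

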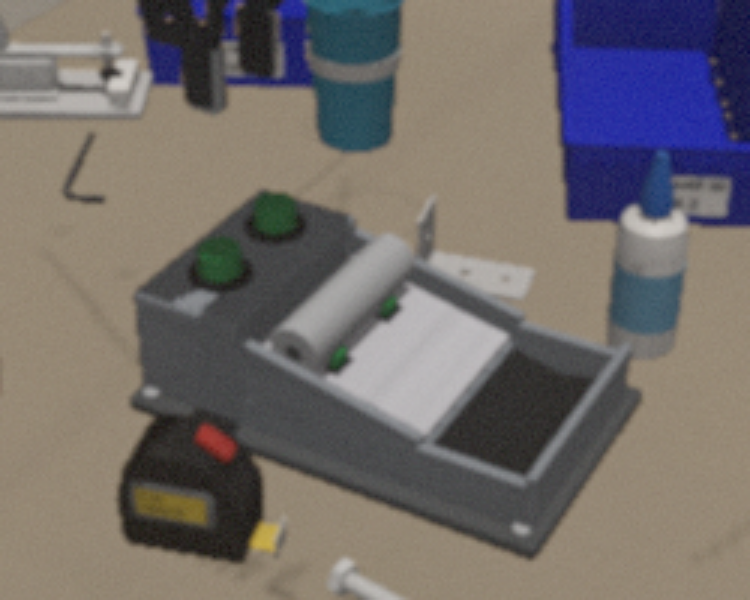

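The wrist view shows the green caps near (281,257) and (367,257). The scene view shows both fingertips above and behind the block with nothing touched. I cross-check the button positions from the wrist.

```bash
python3 - <<'E'
from h import *
from scipy.spatial.transform import Rotation as Ro
p=cv2.imread('pics/wrist1.png')[:,:,::-1].copy()
m=bot.camera_model('wrist');T=np.array(m['T_tool_cam'])
o=bot.get_obs();q=o['eef_rot'];R=Ro.from_quat([q[1],q[2],q[3],q[0]]).as_matrix()
print(R.round(3).tolist(),o['clock'],o['ee_pos'])
for s,c,_ in blobs(p,(45,70,30),(85,255,255),300):
    # centre of bounding box / enclosing
    dx,dy=(c[0]-m['cx'])/m['fx'],(c[1]-m['cy'])/m['fy'];r=np.hypot(dx,dy)
    d=np.array([dx/r*np.sin(r),dy/r*np.sin(r),np.cos(r)])
    d=R@T[:3,:3]@d; O=R@T[:3,3]+o['ee_pos']
    for z in(.094,.091): print(s,c.round(1),(O+d*(z-O[2])/d[2]).round(4))
E
```

```text
[[-0.002, 1.0, -0.002], [1.0, 0.002, -0.0], [-0.0, -0.002, -1.0]] 2.75 [0.53805677 0.1132749  0.17578745]
[ 261  236   39   42 1264] [280.2 256.4] [0.5147 0.1133 0.094 ]
[ 261  236   39   42 1264] [280.2 256.4] [0.5144 0.1124 0.091 ]
[ 348  236   39   42 1258] [366.9 256.4] [0.5696 0.1134 0.094 ]
[ 348  236   39   42 1258] [366.9 256.4] [0.57   0.1125 0.091 ]
```

View pics/top1.png

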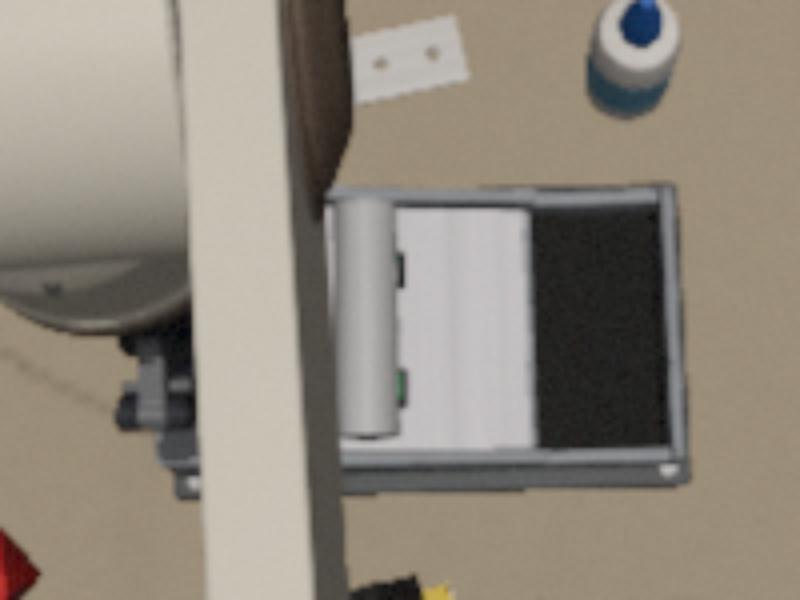

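Request:
drive_tool:
  steps:
    - [0,0,0,-3,2,15,0.49]
    - [0,0,0,0,0,25,0.49]
    - [0,0,0,0,0,15,0.49]
    - [0,0,0,0,0,8,0.49]
    - [0,0,0,0,0,0,0.49]

```text
clock: 3.25
ee_pos: [0.5404, 0.1102, 0.1128]
eef_rot: [-0.0, 0.707, 0.708, -0.0]
ft_force: [0.2, -0.8, -0.1]
finger_gap: 0.0416
```

```bash
python3 - <<'E'
from h import *
p,d=bot.read_camera('wrist');save('wrist2',p)
p,d=bot.read_camera('scene');save('scene2',cv2.resize(p[150:310,200:400],None,fx=4,fy=4))
o=bot.get_obs();print(o['ee_pos'],o['eef_rot'],o['ft_force'],o['clock'])
E
```

```text
[0.5410693  0.11005382 0.11413065] [3.83705496e-04 7.06861552e-01 7.07351731e-01 3.57218254e-04] [-0.55542248  0.62874506  0.11807935] 3.35
```

View pics/wrist2.png

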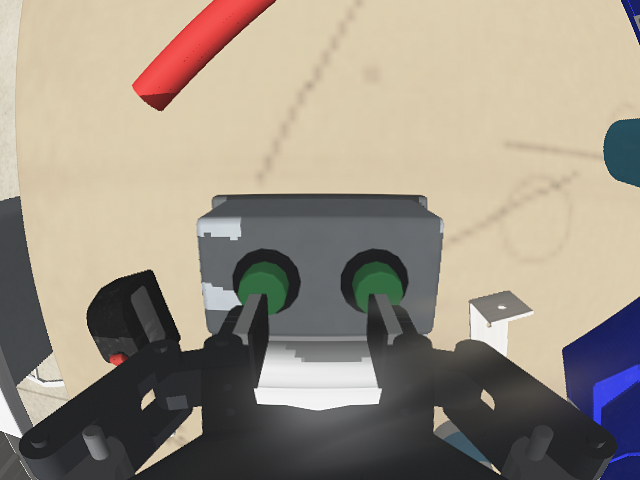

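View pics/scene2.png

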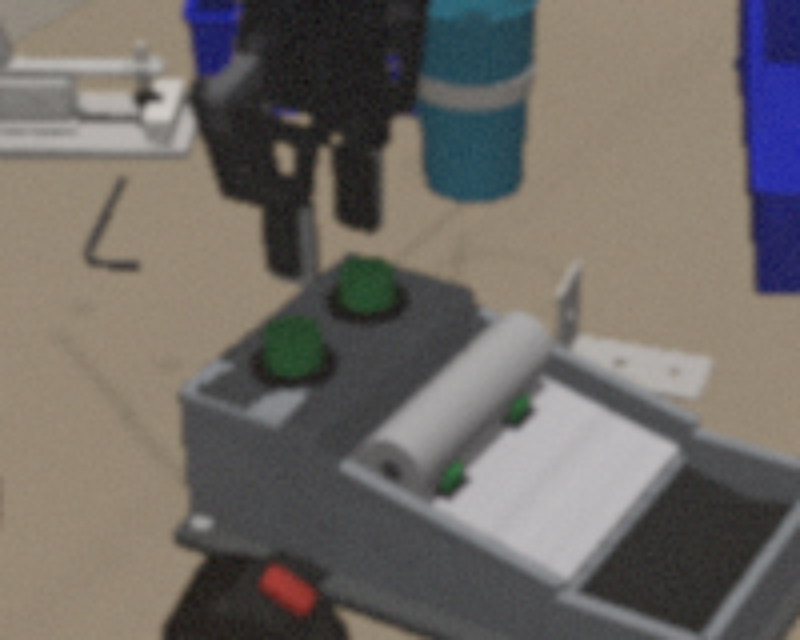

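The wrist view has the fingertips at (258,300) and (380,300), symmetric over the caps at (264,283) and (378,283). The scene view shows them about 25 mm above the buttons. I descend in small rows and watch the force.

Request:
drive_tool:
  steps:
    - [0,0,0,0,0,10,0.49]
    - [0,0,0,0,0,6,0.49]
    - [0,0,0,0,0,3,0.49]
    - [0,0,0,0,0,2,0.49]
    - [0,0,0,0,0,0,0.49]

```text
clock: 3.85
ee_pos: [0.5407, 0.1098, 0.0922]
eef_rot: [-0.0, 0.707, 0.707, -0.0]
ft_force: [-1.5, 0.4, 2.2]
finger_gap: 0.0418
```

Request:
drive_tool:
  steps:
    - [0,0,0,0,0,3,0.49]
    - [0,0,0,0,0,3,0.49]
    - [0,0,0,0,0,2,0.49]
    - [0,0,0,0,0,0,0.49]

```text
clock: 4.25
ee_pos: [0.541, 0.1098, 0.0843]
eef_rot: [0.0, 0.707, 0.707, 0.0]
ft_force: [-1.0, 1.6, 7.2]
finger_gap: 0.0418
```

Request:
drive_tool:
  steps:
    - [0,0,0,0,0,2,0.49]
    - [0,0,0,0,0,2,0.49]
    - [0,0,0,0,0,1,0.49]
    - [0,0,0,0,0,0,0.49]

```text
clock: 4.65
ee_pos: [0.5412, 0.1098, 0.082]
eef_rot: [0.001, 0.707, 0.707, 0.001]
ft_force: [-15.2, -0.8, 39.9]
finger_gap: 0.0418
```

Both appear to be bottomed at 40 N. I ease off a little while keeping them held, and look.

Request:
drive_tool:
  steps:
    - [0,0,0,0,0,-1,0.49]
    - [0,0,0,0,0,0,0.49]

```text
clock: 4.85
ee_pos: [0.5411, 0.1098, 0.082]
eef_rot: [0.001, 0.707, 0.707, 0.001]
ft_force: [-9.6, -1.6, 26.8]
finger_gap: 0.042
```

```bash
python3 - <<'E'
from h import *
p,d=bot.read_camera('wrist');save('wrist3',p)
p,d=bot.read_camera('scene');save('scene3',cv2.resize(p[150:350,200:450],None,fx=3,fy=3))
o=bot.get_obs();print(o['ee_pos'],o['eef_rot'],o['ft_force'],o['torque'],o['clock'])
E
```

```text
[0.54114297 0.10983119 0.08207275] [6.17560961e-04 7.07066202e-01 7.07146870e-01 5.55704627e-04] [-10.12382978  -0.94469685  27.99676686] [-0.16525636  1.86355027 -0.03378302] 4.95
```

View pics/wrist3.png

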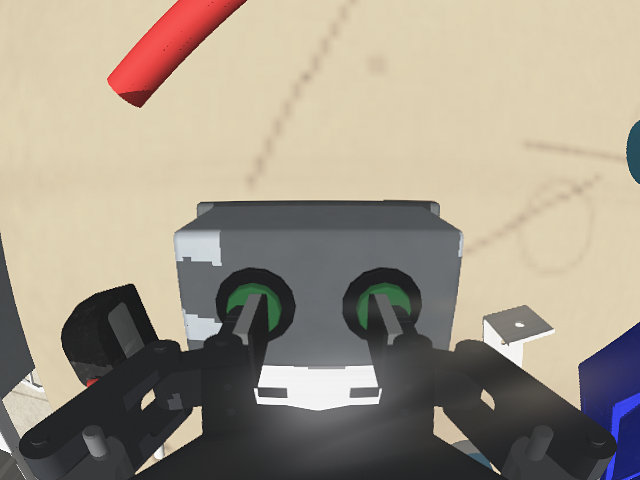

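View pics/scene3.png

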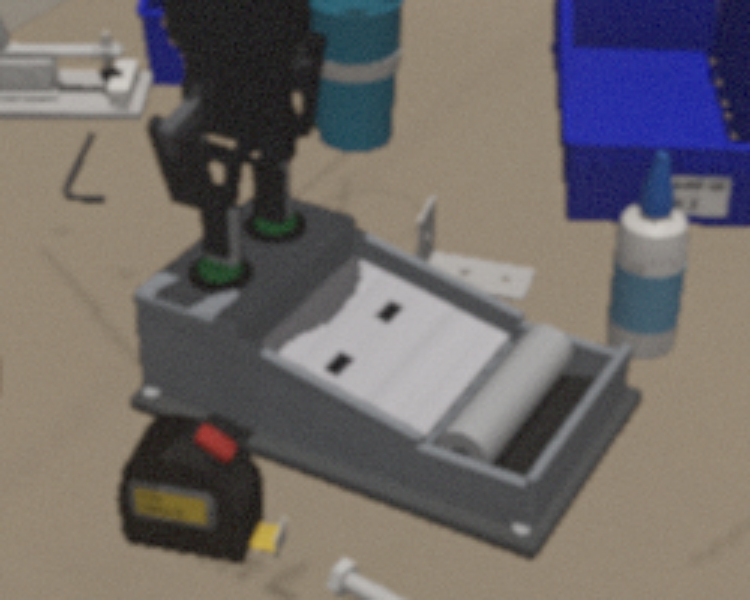

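Both gates are sunk and the roller has run down to the tray, at about (510,390) in the scene crop. I hold for 2.5 s while it comes to rest.

Request:
drive_tool:
  steps:
    - [0,0,0,0,0,0,0.49]
    - [0,0,0,0,0,0,0.49]
    - [0,0,0,0,0,0,0.49]
    - [0,0,0,0,0,0,0.49]
    - [0,0,0,0,0,0,0.49]

```text
clock: 5.45
ee_pos: [0.5411, 0.1098, 0.082]
eef_rot: [0.001, 0.707, 0.707, 0.001]
ft_force: [-10.1, -1.7, 27.5]
finger_gap: 0.0419
```

Request:
drive_tool:
  steps:
    - [0,0,0,0,0,0,0.49]
    - [0,0,0,0,0,0,0.49]
    - [0,0,0,0,0,0,0.49]
    - [0,0,0,0,0,0,0.49]
    - [0,0,0,0,0,0,0.49]

```text
clock: 5.95
ee_pos: [0.5412, 0.1098, 0.0821]
eef_rot: [0.001, 0.707, 0.707, 0.001]
ft_force: [-9.9, -1.5, 27.2]
finger_gap: 0.0416
```

Request:
drive_tool:
  steps:
    - [0,0,0,0,0,0,0.49]
    - [0,0,0,0,0,0,0.49]
    - [0,0,0,0,0,0,0.49]
    - [0,0,0,0,0,0,0.49]
    - [0,0,0,0,0,0,0.49]

```text
clock: 6.45
ee_pos: [0.5411, 0.1098, 0.0821]
eef_rot: [0.001, 0.707, 0.707, 0.001]
ft_force: [-9.9, -0.8, 27.4]
finger_gap: 0.0417
```

Request:
drive_tool:
  steps:
    - [0,0,0,0,0,0,0.49]
    - [0,0,0,0,0,0,0.49]
    - [0,0,0,0,0,0,0.49]
    - [0,0,0,0,0,0,0.49]
    - [0,0,0,0,0,0,0.49]

```text
clock: 6.95
ee_pos: [0.5411, 0.1098, 0.082]
eef_rot: [0.001, 0.707, 0.707, 0.001]
ft_force: [-10.9, -1.2, 27.4]
finger_gap: 0.0419
```

```bash
cat >> h.py <<'E'
def roller(d,n='top'):
    cm=bot.camera_model(n);R=np.array(cm['R']);t=np.array(cm['t'])
    v,u=np.mgrid[0:480,0:640];W=(np.stack([(u-cm['cx'])/cm['fx']*d,(v-cm['cy'])/cm['fy']*d,d],-1)-t)@R
    k=(d>0)&(abs(W[...,0]-.54)<.045)&(W[...,1]>-.075)&(W[...,1]<-.0)&(W[...,2]>.036)&(W[...,2]<.07)
    return k.sum(),W[k].mean(0),W[k].max(0)
E
python3 - <<'E'
from h import *
import time
for i in range(4):
    p,d=bot.read_camera('top'); print(roller(d))
save('top4',cv2.resize(p[180:330,200:400],None,fx=4,fy=4))
p,d=bot.read_camera('scene');save('scene4',cv2.resize(p[150:350,200:450],None,fx=3,fy=3))
o=bot.get_obs();print(o['ee_pos'],o['ft_force'],o['clock'])
E
```

```text
(np.int64(675), array([ 0.53914798, -0.05819318,  0.04208397]), array([ 5.84943228e-01, -6.06503492e-05,  4.83602634e-02]))
(np.int64(664), array([ 0.53941203, -0.05780016,  0.04208458]), array([ 0.58497285, -0.00089916,  0.04816308]))
(np.int64(674), array([ 0.53955021, -0.05764201,  0.04207892]), array([ 5.84789614e-01, -1.39101579e-05,  4.80856303e-02]))
(np.int64(662), array([ 0.53915634, -0.0580234 ,  0.04220135]), array([ 5.84900468e-01, -1.36773557e-05,  4.90767255e-02]))
[0.54113577 0.1098215  0.08204632] [-9.7567474  -1.51081737 28.0576942 ] 7.2
```

View pics/scene4.png

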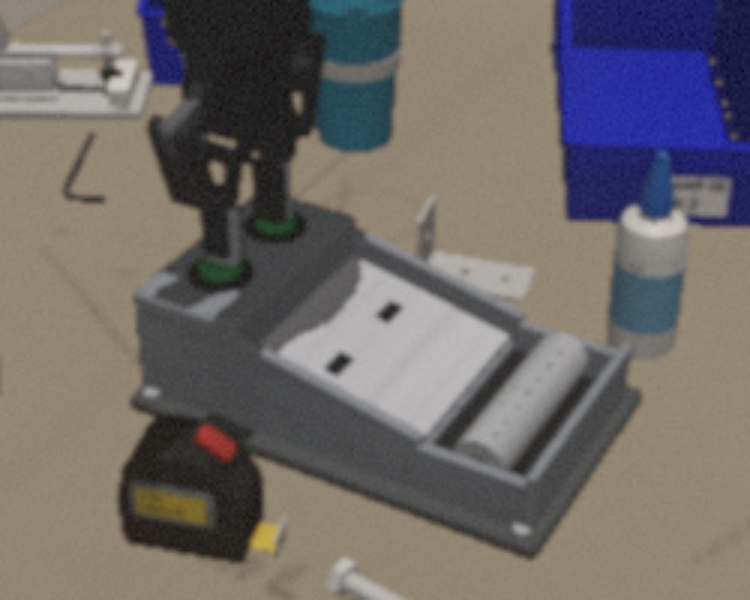

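View pics/top4.png

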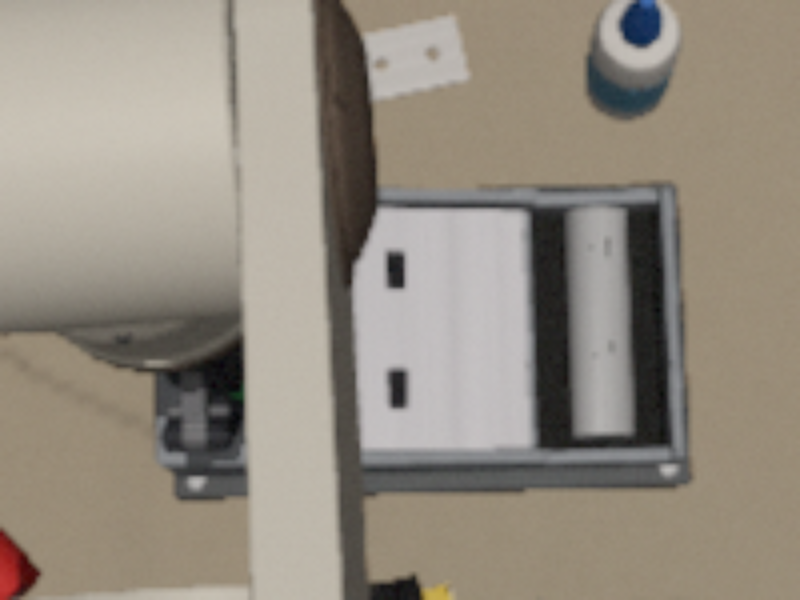

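The roller lies mid-tray, at about (525,400) in the scene crop and (600,320) in the top crop. It is steady over four frames, and both gates are still sunk. I lift straight up now.

Request:
drive_tool:
  steps:
    - [0,0,0,0,0,0,0.49]
    - [0,0,0,0,0,-4,0.49]
    - [0,0,0,0,0,-6,0.49]
    - [0,0,0,0,0,-8,0.49]
    - [0,0,0,0,0,-15,0.49]

```text
clock: 7.7
ee_pos: [0.5402, 0.1097, 0.1128]
eef_rot: [-0.001, 0.707, 0.707, -0.001]
ft_force: [-0.2, -0.3, 0.7]
finger_gap: 0.0417
```

Request:
drive_tool:
  steps:
    - [0,0,0,0,0,-25,0.49]
    - [0,0,0,0,0,-30,0.49]
    - [0,0,0,0,0,-30,0.49]
    - [0,0,0,15,-10,-15,0.49]
    - [0,0,0,30,-25,0,0.49]

```text
clock: 8.2
ee_pos: [0.5066, 0.1547, 0.215]
eef_rot: [0.001, 0.708, 0.706, 0.001]
ft_force: [0.7, 1.3, 0.3]
finger_gap: 0.0416
```

Request:
drive_tool:
  steps:
    - [0,0,0,35,-29,0,0.49]
    - [0,0,0,35,-29,0,0.49]
    - [0,0,0,35,-29,0,0.49]
    - [0,0,0,25,-20,0,0.49]
    - [0,0,0,0,0,0,0.49]

```text
clock: 8.7
ee_pos: [0.3957, 0.2875, 0.2131]
eef_rot: [-0.001, 0.706, 0.708, -0.0]
ft_force: [0.1, -0.7, 0.7]
finger_gap: 0.0416
```

```bash
python3 - <<'E'
from h import *
for i in range(3):
    p,d=bot.read_camera('top'); print(roller(d))
save('top5',p)
cm=bot.camera_model('top');R=np.array(cm['R']);t=np.array(cm['t'])
for s,c,m in blobs(p,(45,90,40),(80,255,255),8):
    v,u=np.nonzero(m);z=d[m];W=(np.c_[(u-cm['cx'])/cm['fx']*z,(v-cm['cy'])/cm['fy']*z,z]-t)@R
    print(c,s[4],np.median(W,0).round(4))
q=np.load('top0.npz')['p'];df=np.abs(p.astype(int)-q).max(2)
save('diff5',np.repeat((np.clip(df*3,0,255)).astype(np.uint8)[:,:,None],3,2))
p,d=bot.read_camera('scene');save('scene5',p)
o=bot.get_obs();print(o['ee_pos'],o['ft_force'],o['clock'])
E
```

```text
(np.int64(667), array([ 0.53957107, -0.05796597,  0.04202999]), array([ 5.84941424e-01, -3.91888702e-04,  4.77276686e-02]))
(np.int64(667), array([ 0.5392884 , -0.0573439 ,  0.04195254]), array([ 5.84631005e-01, -6.10657060e-05,  4.72706558e-02]))
(np.int64(673), array([ 0.53965364, -0.05786547,  0.04207479]), array([ 0.58479906, -0.00123251,  0.04856435]))
[255.76397516 243.46583851] 161 [0.5682 0.1097 0.0924]
[298.10526316 246.73684211] 19 [0.568  0.0365 0.0485]
[255.825   274.41875] 160 [0.5127 0.1098 0.0928]
[299. 276.] 21 [0.5129 0.0357 0.0489]
[0.39884942 0.28450463 0.21300285] [ 1.377256   -0.34754286  0.09699002] 8.9
```

View pics/top5.png

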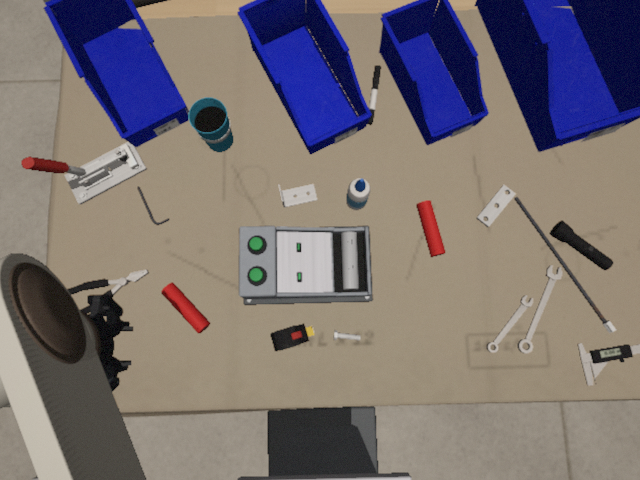

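View pics/scene5.png

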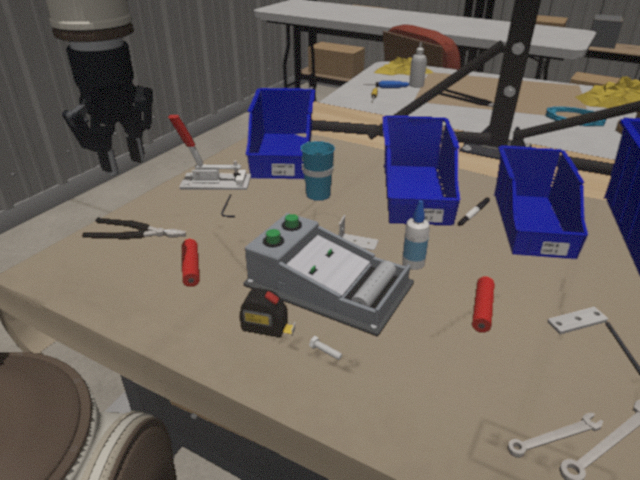

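View pics/diff5.png

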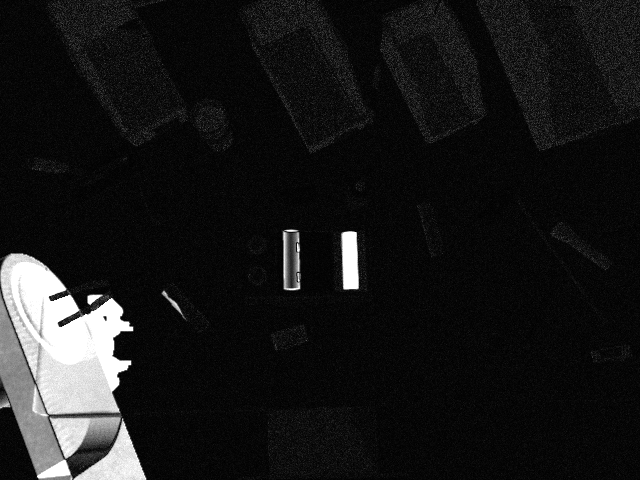

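The roller is at rest in the tray, at about (350,260) in the top view. Both caps are back up and both gates are up again at (298,247) and (299,276). The difference image shows no change except the roller, the arm and a faint lighting sliver on one edge of the left red bar. I hand in.

```bash
python3 -c "
from h import *
print(bot.job_done())"
```

```text
the job is handed in; nothing more can be done
None
```

The roller is out of the stand and at rest in the tray, and I handed the job in at about 9 s of the 32 s allowed. I pressed both green buttons to the bottom together, one fingertip on each. I held them about 2.5 s after the roller was seen reaching the tray, then lifted straight up and moved clear.

**Last checks:**
- **Roller:** it lies mid-tray. Its measured position agreed within 1 mm before and after the release.
- **Buttons and gates:** both caps are back up, at z ≈ 0.093 m against 0.094 m nominal. Both gates stand up again.
- **Surroundings:** before and after top views show no change in the tape measure, bracket, glue bottle or bolt. A thin bright sliver appeared on one edge of the left red bar. I took it for lighting, since the bar did not shift and the gripper was never near it.
- **Force:** the total upward force on the fingertips peaked at about 40 N when the buttons bottomed, with about 15 N sideways. I eased it to about 27 N for the hold. The 40 N limit is for the arm and gripper body, and neither appeared to touch anything.
- **Camera disagreement:** the cameras differed by up to about 5 mm along y and 3 mm along x on the button positions. I aimed near the middle, well within the 24 mm caps.

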